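# Gauge the gap of a gel-casting cassette

## Robot

A 6-joint arm with a two-finger parallel gripper is mounted at the origin on the work surface. World frame = base frame: x ahead of the robot, y to its left, z up, the work surface at z = 0. Lengths are in m, angles in rad, forces in N, time in s.
With the tool pointing down it reaches from about 0.3 to 0.775 m from the base axis. Payload 14.6 kg.
Tool frame: the origin (TCP) lies midway between the tips of the shut fingers; the grasp point (between the pads) lies 19 mm behind it; z points along the fingers, y is the line along which they close (so a half turn about z gives the same grasp; the last joint's range is limited). The gripper opens to 94 mm and grips with 3 to 60 N. Pads are 16 mm wide; open, the fingers measure 119 mm over their backs; the gripper's body (75 mm by 177 mm) begins 78 mm behind the grasp point.
Start: joints at [-1.25, 0.3, 1.521, -0, 1.321, -0.067], TCP at [0.208, -0.509, 0.205] pointing down, gripper open.
Joint ranges: [-3.03, 3.03], [-0.79, 2.21], [0.23, 2.52], [-1.04, 4.18], [0, 3.07], [-2.55, 2.55]. Speed limits (rad/s): [2.22, 2.22, 2.57, 3.14, 3.14, 3.14].

## Interface

Orientations are given as [roll, pitch, yaw] about the fixed x, y, z axes, in that order (R = Rz(yaw) Ry(pitch) Rx(roll)).
In Python, from station import ctrl gives the robot as it stands. The module is installed in compiled form; this text tells all that it offers.
- The arm moves only by the tool servo_tool, never from a script. Its argument "plan" is a list of rows, each a list of 7 numbers: the opening in per cent of the stroke, from 0 (shut) to 100 (fully open), then the shift along the tool's x, y, z in m, then the turn, a rotation vector about the tool's x, y, z in rad. A call has exactly 8 rows; each row shifts and turns the commanded pose from where the row before left it, along the tool's axes as they then stand; what a row does not reach is not made up. A row lasts 1/8 s, in which the tool goes at most 62.5 mm and 10.7 degrees, less where a joint would pass 70% of its speed; a pose out of reach is approached as far as the arm can. A call with a gripper value outside its range is refused whole. The fingers move at their own pace and stop on an object; "force" is the grip in N (left out, the last holds). Time passes only in rows, so rows that do not move let the fingers close, or fill a call up. It gives the time, the measured TCP pose, the force, the opening and the grip force at its end, in the units of the state.
- ctrl.get_obs(): the state, without advancing time (a new reading comes with each control period).
- ctrl.camera(name): name is "scene" or "top" or "wrist"; returns a dict with "pixels" (480x640x3 uint8, red, green, blue), "z_map" (480x640 float32, m along the optical axis (not along the pixel's ray), 0 where there is no reading), "mtx" (3x3 intrinsics, pixels), "dist" ([k1, k2, p1, p2, k3] as OpenCV has them; the pictures are not rectified), "pose" (4x4, takes a point from camera to world coordinates). Camera axes: x right, y up, looking along -z (the intrinsics and any distortion apply to the point x, -y, -z); pixel columns grow to the right and rows downward; lengths in m; the calibration is good to about 2 mm. A picture is of the moment at which its call begins.
- ctrl.hand_in(): hands the job in; it is judged then, once.
The state is a dict: "time_s": time; "qpos": joint angles; "joint_vel": joint speeds; "tau": joint torques, N m; "ee_pos": TCP position; "eef_rot": TCP orientation; "force": force on the tool from outside, world axes, zero at the start; "moment": the same for the moment, N m; "grip_width": finger opening in m; "grip_force": force on a finger pad.
Only numpy, scipy, OpenCV 4.12 (cv2) and the standard library are available. Lean on these libraries where they do the work, as an engineer would, in place of code of your own. Each camera call takes 0.05 s, during which the arm holds its last target. There are 200 camera calls.

## Task

Take the taper gauge from the slotted tool holder and slide its blade, upright, down between the two white plates of the casting stand until it drags snugly on both plates: a firm touch of a few newtons, never jammed. Finish while holding it there at that depth in the gripper, still gripped and at rest, for the gap to be read, and leave the comb and the other things on the bench where they are.

Things in the scene. Friction and masses are not known exactly. Their poses are not given: they have to be found in the camera images.
- gauge_grip (a point): Taper gauge, 120 g, hanging in either holder slot. Point: centre of its grey upright block handle, 18 (x) x 36 (y) x 56 (z) mm, which rests on the holder's top; it is the taller, narrower handle of the two. Below the handle a steel wedge blade 24 mm wide (y), 80 mm long. z up along the gauge, x across the blade's thickness.
- gauge_tip (a point): Centre of the gauge blade's lower end, 108 mm below gauge_grip along the gauge's z. The blade is 3 mm thick here and 11 mm at the handle's underside 80 mm higher, tapering evenly on both sides (1 mm per 10 mm).
- holder: Fixed aluminium tool holder, foot 80 (x) x 160 (y) mm; top plate 70 x 150 mm, upper face 100 mm above the bench; two slots 16 (x) x 30 (y) mm at y = -36 and +36 mm. Origin: centre of its underside, on the bench. Its x is the thickness direction of the hanging blades, which are drawn straight up.
- stand: Fixed grey casting stand, base 130 (x) x 170 (y) x 20 mm, a post 36 x 14 mm, 103 mm high, at each end (y = -72, +72 mm). Origin: centre of its underside, on the bench; x is the normal of the two white plates, y runs along them. The plates together float up to 6 mm either way along x (under 1 N), so they centre themselves on the blade.
- plate_a_edge (a point): White upright plate 6 mm thick, 110 mm wide (y), 25 to 115 mm above the bench, on the stand's -x side. Point: mid-width of its inner face, 107 mm up; above it the top flares 4 mm outward as a lead-in. Axes as the stand's. The inner faces are parallel, 5.5 to 8.2 mm apart (varies), so the blade touches both with its tip 25 to 52 mm below this point.
- plate_b_edge (a point): The like point on the matching plate on the +x side. Both plates yield on stiff springs (20 N per mm each) as the wedge enters, so the force on each plate grows up to 1 N per mm of further depth, and the drag felt on the gauge with it. 2 to 12 N on each plate is snug: a steady upward drag of about 4 to 10 N while sliding.
- comb_mid (a point): White gel comb in the holder's other slot, a bystander; this point is the centre of its low wide bar handle, 16 (x) x 50 (y) x 22 (z) mm.
- tube_rack: White microtube rack 75 x 150 mm, about 57 mm high, a bystander; origin at the centre of its underside.
- tip_box: Grey pipette tip box with clear lid, 85 x 120 x 80 mm, a bystander; origin at the centre of its underside.
- buffer: Amber bottle with white cap, 68 mm diameter, 130 mm high, a bystander; origin at the centre of its underside.
- beaker: Glass beaker, 68 mm diameter, 85 mm high, a bystander; origin at the centre of its underside.
- pen: Black marker pen, 140 mm long (y), 13 mm thick, lying on the bench, a bystander; origin on its underside near mid-length.
- timer: Flat white bench timer 60 x 60 x 20 mm, a bystander; origin at the centre of its underside.
Things that resemble listed ones, but are neither listed nor needed, are in the scene too. Leave any turquoise look-alike of the holder alone.

How it is judged:
By the outcome, as a careful person would: the job done as asked, in the order asked, and still so for the second after the job is handed in, while the arm keeps its last pose, push and grip.
It also fails if it takes over 58 s, if anything falls off the work surface, if the arm or the gripper's body presses on something with over 40 N, if the wrist force passes 120 N, or if a joint passes its speed limit or range.

## Working session

There is one attempt and no reset: what is moved stays moved. The work goes in short steps, Python scripts to look and compute and a tool call to move; the robot and the scene stay as the last step left them, time stands still between calls to the robot, and variables do not carry over. Pictures are saved under pics/ and viewed, at most 10 in all, crops included, and the job is handed in when it is done.

Besides the shell and the picture viewer there is one more tool, called after "Request:" in YAML: its name, and indented under it one key for each argument. servo_tool: Moves the arm, as the interface text tells. Its arguments: {"type":"object","properties":{"plan":{"type":"array","items":{"type":"array","items":{"type":"number"}}},"force":{"type":"number"}},"required":["plan"]}

```bash
mkdir -p pics; cat > h.py <<'E'
import numpy as np, cv2
from station import ctrl
def shot(name,fn):
    c=ctrl.camera(name); cv2.imwrite(f'pics/{fn}.png',c['pixels'][:,:,::-1]); np.savez(f'{fn}.npz',**c); return c
def pt(c,u,v,z=None):
    "pixel -> world, via depth, or via world plane height z"
    n=cv2.undistortPoints(np.array([[[u,v]]],float),np.array(c['mtx']),np.array(c['dist']))[0,0]
    r=np.array([n[0],-n[1],-1.]);P=np.array(c['pose'])
    if z is None:
        d=c['z_map'][int(round(v)),int(round(u))]
    else: d=(z-P[2,3])/(P[:3,:3]@r)[2]
    return P[:3,:3]@(r*d)+P[:3,3]
E
python3 - <<'E'
from h import *
shot('top','top0');shot('scene','scene0')
print(ctrl.get_obs())
E
```

```text
{'time_s': 0.1, 'qpos': array([-1.24960359e+00,  3.00439753e-01,  1.52149658e+00, -4.32758290e-06,
        1.32070893e+00, -6.65971442e-02]), 'joint_vel': array([-0.00123381, -0.00067094, -0.00180223, -0.00052936, -0.00096748,
       -0.00066933]), 'tau': array([ 7.22872355e-04, -5.32644939e+01, -3.53285444e+01,  7.08612800e-02,
        2.34605034e-02, -7.09944948e-05]), 'ee_pos': array([ 0.20790387, -0.50894347,  0.20493927]), 'eef_rot': array([-3.14054210e+00, -6.58666122e-05,  3.87790917e-01]), 'force': array([1.03701376, 0.14312653, 0.35393853]), 'moment': array([-0.01581628, -0.0124615 ,  0.02138841]), 'grip_force': 0.0, 'grip_width': 0.0939061942731989}
```

View pics/top0.png

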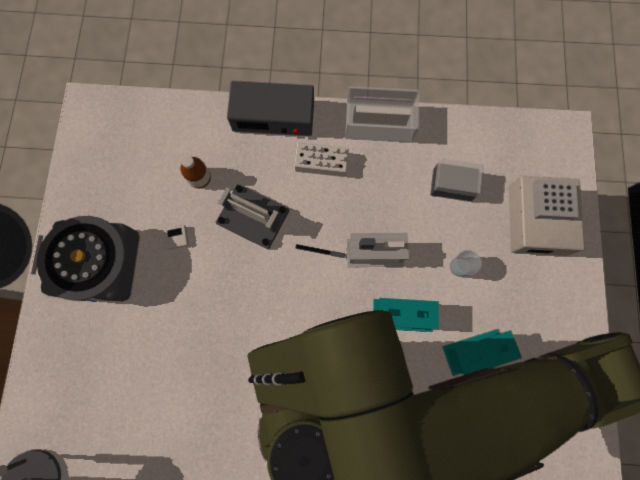

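View pics/scene0.png

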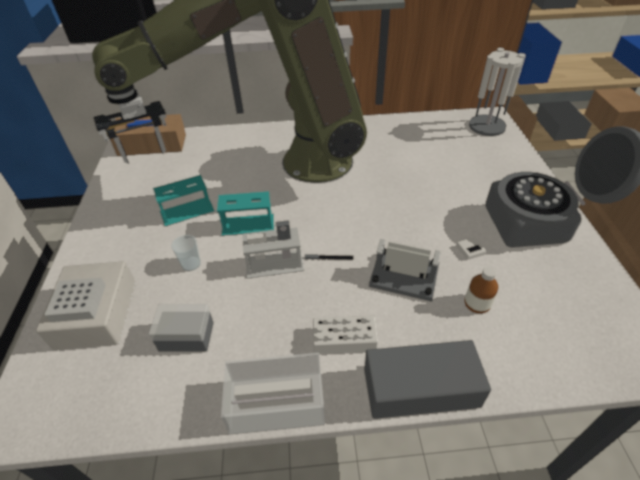

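Top view: the aluminium holder is at about (378,249), the dark grey tall handle (gauge) at (367,243) and the white low bar (comb) at (397,244). The turquoise look-alikes at (406,315) and (482,353) are to be left alone. The stand is at (252,214). The grey one in the aluminium holder fits, so I'll confirm it in an enlarged crop.

```bash
python3 - <<'E'
from h import *
a=cv2.imread('pics/top0.png')
A=cv2.resize(a[225:275,335:415],(800,500),interpolation=cv2.INTER_CUBIC)[:, :]
B=cv2.resize(a[180:250,210:300],(0,0),fx=5.5,fy=5.5,interpolation=cv2.INTER_CUBIC)
A=cv2.resize(A,None,fx=.5,fy=.5)
o=np.zeros((590,800,3),np.uint8);o[:250,:400]=A;o[200:585,304:799]=B
o[:250,:400]=A
cv2.imwrite('pics/crop1.png',o)
c=dict(np.load('top0.npz'));print(c['pose'],c['mtx'],c['dist'])
for n,p in dict(g=(367,243),comb=(397,243),h=(378,255),st=(252,214),pA=(248,205)).items(): print(n,pt(c,*p))
E
```

```text
[[ 0.05938426  0.97294711 -0.22326537  0.23030342]
 [-0.99822794  0.05873259 -0.00956404 -0.01379166]
 [ 0.00380764  0.22343768  0.97471078  1.26960209]
 [ 0.          0.          0.          1.        ]] [[456.58248847   0.         319.55817127]
 [  0.         456.58248847 234.36783503]
 [  0.           0.           1.        ]] [0.01914792 0.         0.         0.         0.        ]
g [ 0.47104918 -0.12244268  0.15334551]
comb [ 0.48169713 -0.20181304  0.12543879]
h [ 0.45186406 -0.15700219  0.10282782]
st [0.54712898 0.18256844 0.08357497]
pA [0.56603302 0.19225478 0.10285546]
```

View pics/crop1.png

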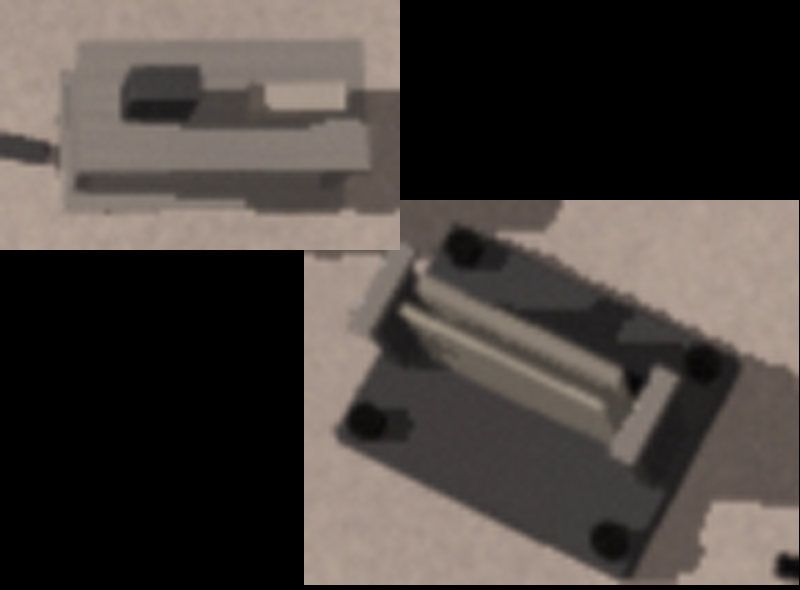

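The crop confirms it: the aluminium holder carries the tall dark-grey narrow handle, the gauge, at (367,243), and the low wide white comb at (397,244). The stand's plates run diagonally at about (250,208). I'll approach for a closer look.

Request:
servo_tool:
  plan:
    - [100,0,0,-0.01,0,0,-0.156]
    - [100,0,0,-0.01,0,0,-0.156]
    - [100,0,0,-0.01,0,0,-0.156]
    - [100,0,0,-0.01,0,0,-0.156]
    - [100,0,0,-0.01,0,0,-0.156]
    - [100,0,0,-0.01,0,0,-0.156]
    - [100,0,0,-0.01,0,0,-0.156]
    - [100,0,0,-0.01,0,0,-0.156]
  force: 40

```text
time_s: 1.1
ee_pos: [0.2079, -0.509, 0.2854]
eef_rot: [-3.141, -0.001, 1.641]
force: [-0.3, 0.4, 0.3]
grip_width: 0.094
grip_force: 0.0
```

Request:
servo_tool:
  plan:
    - [100,0.046,0.036,0,0,0,0]
    - [100,0.046,0.036,0,0,0,0]
    - [100,0.046,0.036,0,0,0,0]
    - [100,0.046,0.036,0,0,0,0]
    - [100,0.046,0.036,0,0,0,0]
    - [100,0.046,0.036,0,0,0,0]
    - [100,0.046,0.036,0,0,0,0]
    - [100,0.046,0.036,0,0,0,0]

```text
time_s: 2.1
ee_pos: [0.4722, -0.1214, 0.2854]
eef_rot: [-3.141, -0.0, 1.636]
force: [-0.0, -1.6, -0.7]
grip_width: 0.0937
grip_force: 0.0
```

```bash
python3 - <<'E'
from h import *
c=shot('wrist','w1');s=ctrl.get_obs();print(s['ee_pos'],s['eef_rot'],s['force'])
print(c['pose'])
E
```

```text
[ 0.47456752 -0.11680693  0.28507342] [ 3.14128531e+00 -1.61285194e-03  1.63903828e+00] [ 2.31684786  3.51506919 -1.52301467]
[[ 9.97954542e-01 -6.17043046e-02 -1.67125735e-02  4.67825635e-01]
 [ 6.39263617e-02  9.64822506e-01  2.55011670e-01 -4.66818983e-02]
 [ 3.89349267e-04 -2.55558428e-01  9.66793534e-01  4.63564763e-01]
 [ 0.00000000e+00  0.00000000e+00  0.00000000e+00  1.00000000e+00]]
```

View pics/w1.png

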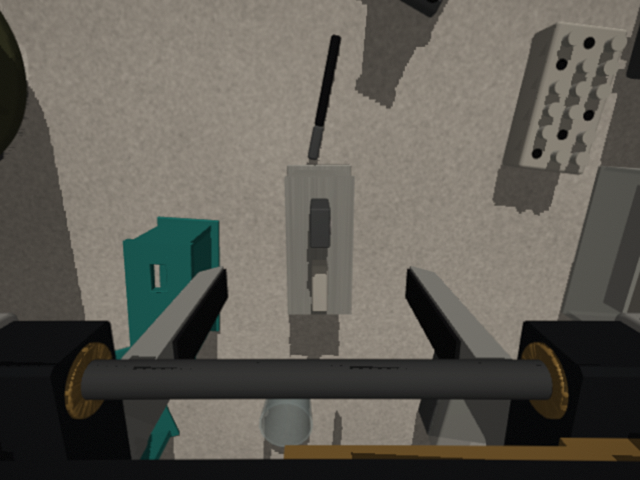

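Wrist view: the gauge handle is at about (319,223) and the comb at (320,292) in the holder (287–353, 165–315). The pen at (325,95) is clear. I'll measure the handle's top face and the holder's yaw from the depth map.

```bash
cat >> h.py <<'E'
def cloud(c):
    m=np.array(c['mtx']);vv,uu=np.mgrid[0:480,0:640]
    n=cv2.undistortPoints(np.stack([uu,vv],-1).reshape(-1,1,2).astype(float),m,np.array(c['dist']))[:,0]
    d=c['z_map'].reshape(-1,1);P=np.array(c['pose'])
    w=np.c_[n[:,0],-n[:,1],-np.ones(len(n))]*d@P[:3,:3].T+P[:3,3]
    return w.reshape(480,640,3)
def rect(w,mask):
    r=cv2.minAreaRect((w[mask][:,:2]*1000).astype(np.float32));return r,np.median(w[mask][:,2]),mask.sum()
E
python3 - <<'E'
from h import *
c=dict(np.load('w1.npz'));w=cloud(c);z=w[...,2]
roi=np.zeros((480,640),bool);roi[150:325,280:360]=1
g=roi.copy();g[260:]=0
print('top',rect(w,g&(z>.148)));print('plate',rect(w,roi&(abs(z-.101)<.005)))
k=roi.copy();k[:255]=0;print('comb',rect(w,k&(z>.115)))
print(z[195:255:4,319].round(3))
E
```

```text
top (((474.4375, -93.5914535522461), (17.74986457824707, 94.45372772216797), 3.517732858657837), np.float64(0.15473432550242955), np.int64(878))
plate (((478.583740234375, -159.7626953125), (70.10270690917969, 150.69522094726562), 3.83257794380188), np.float64(0.09885763644136453), np.int64(7419))
comb (((476.7732238769531, -132.66897583007812), (15.493350982666016, 172.7755889892578), 3.743043899536133), np.float64(0.12063252802229124), np.int64(763))
[0.098 0.106 0.129 0.149 0.154 0.155 0.156 0.154 0.156 0.155 0.155 0.156
 0.155 0.155 0.098]
```

Request:
servo_tool:
  plan:
    - [70,-0.007,0.001,0.02,0,0,0]
    - [70,0,0,0.03,0,0,0]
    - [70,0,0,0.03,0,0,0]
    - [70,0,0,0.03,0,0,0]
    - [70,0,0,0.03,0,0,0]
    - [70,0,0,0.02,0,0,0]
    - [70,0,0,0.015,0,0,0]
    - [70,0,0,0,0,0,0]

```text
time_s: 3.15
ee_pos: [0.4725, -0.13, 0.1098]
eef_rot: [-3.14, -0.001, 1.636]
force: [-0.6, 0.3, -0.1]
grip_width: 0.0658
grip_force: 0.0
```

Request:
servo_tool:
  plan:
    - [0,0,0,0,0,0,0]
    - [0,0,0,0,0,0,0]
    - [0,0,0,0,0,0,0]
    - [0,0,0,0,0,0,0]
    - [0,0,0,0,0,0,0]
    - [0,0,0,0,0,0,0]
    - [0,0,0,0,0,0,0]
    - [0,0,0,0,0,0,0]

```text
time_s: 4.15
ee_pos: [0.4731, -0.1301, 0.1105]
eef_rot: [3.141, 0.0, 1.636]
force: [2.6, -0.5, 1.1]
grip_width: 0.0178
grip_force: 40.0
```

Request:
servo_tool:
  plan:
    - [0,0,0,-0.01,0,0,0]
    - [0,0,0,-0.02,0,0,0]
    - [0,0,0,-0.02,0,0,0]
    - [0,0,0,-0.02,0,0,0]
    - [0,0,0,-0.02,0,0,0]
    - [0,0,0,-0.025,0,0,0]
    - [0,0,0,-0.025,0,0,0]
    - [0,0,0,0,0,0,0]

```text
time_s: 5.15
ee_pos: [0.4732, -0.1303, 0.2517]
eef_rot: [3.14, 0.001, 1.636]
force: [-0.4, 0.1, -1.3]
grip_width: 0.0179
grip_force: 40.0
```

```bash
python3 - <<'E'
from h import *
c=shot('top','top1')
for i in range(2):
  s=ctrl.get_obs();print(s['time_s'],s['ee_pos'],s['eef_rot'],s['force'],s['moment'],s['grip_width'])
w=cloud(c);z=w[...,2]
roi=np.zeros((480,640),bool);roi[180:250,205:295]=1
m=roi&(z>.108)&(z<.119);print('platetop',rect(w,m))
m=roi&(z>.119)&(z<.127);print('posts',rect(w,m))
m=roi&(z>.014)&(z<.025);print('base',rect(w,m))
E
```

```text
5.2 [ 0.47273633 -0.13015258  0.25027336] [3.14154885e+00 1.81678187e-04 1.63577138e+00] [-0.15917457  0.81432264 -2.03345089] [-0.00812022 -0.11746226 -0.04607736] 0.01780996802435117
5.2 [ 0.47273633 -0.13015258  0.25027336] [3.14154885e+00 1.81678187e-04 1.63577138e+00] [-0.15917457  0.81432264 -2.03345089] [-0.00812022 -0.11746226 -0.04607736] 0.01780996802435117
platetop (((562.38134765625, 188.48851013183594), (149.8787078857422, 29.197555541992188), 69.4990463256836), np.float64(0.11274368061842965), np.int64(211))
posts (((559.7301025390625, 190.468505859375), (49.74931335449219, 0.0), -131.6656036376953), np.float64(0.1199306826307055), np.int64(2))
base (((575.9761352539062, 229.78427124023438), (250.8526153564453, 130.26161193847656), 66.58509063720703), np.float64(0.01996433330329428), np.int64(1658))
```

Request:
servo_tool:
  plan:
    - [0,0.04,0.01,-0.01,0,0,0]
    - [0,0.05,0.013,-0.012,0,0,0]
    - [0,0.05,0.013,-0.013,0,0,0]
    - [0,0.05,0.013,-0.015,0,0,0]
    - [0,0.037,0.01,0,0,0,0.12]
    - [0,0,0,0,0,0,0.18]
    - [0,0,0,0,0,0,0.18]
    - [0,0,0,0,0,0,0.036]

```text
time_s: 6.2
ee_pos: [0.5167, 0.1002, 0.299]
eef_rot: [-3.14, 0.001, 1.119]
force: [-1.0, 0.5, -1.7]
grip_width: 0.018
grip_force: 40.0
```

Request:
servo_tool:
  plan:
    - [0,0,0,0,0,0,0]
    - [0,0,0,0,0,0,0]
    - [0,0,0,0,0,0,0]
    - [0,0,0,0,0,0,0]
    - [0,0,0,0,0,0,0]
    - [0,0,0,0,0,0,0]
    - [0,0,0,0,0,0,0]
    - [0,0,0,0,0,0,0]

```text
time_s: 7.2
ee_pos: [0.5171, 0.1002, 0.3005]
eef_rot: [3.142, -0.0, 1.12]
force: [-1.0, 0.2, -0.3]
grip_width: 0.0179
grip_force: 40.0
```

```bash
python3 - <<'E'
from h import *
c=shot('wrist','w2');s=ctrl.get_obs();print(s['ee_pos'],s['eef_rot'],s['force'],s['moment'])
E
```

```text
[0.51703365 0.10021524 0.3004125 ] [-3.14149365e+00  1.91252551e-05  1.11979910e+00] [-0.00135352  0.47458805 -0.60759761] [-0.07740706 -0.03122839  0.01667597]
```

View pics/w2.png

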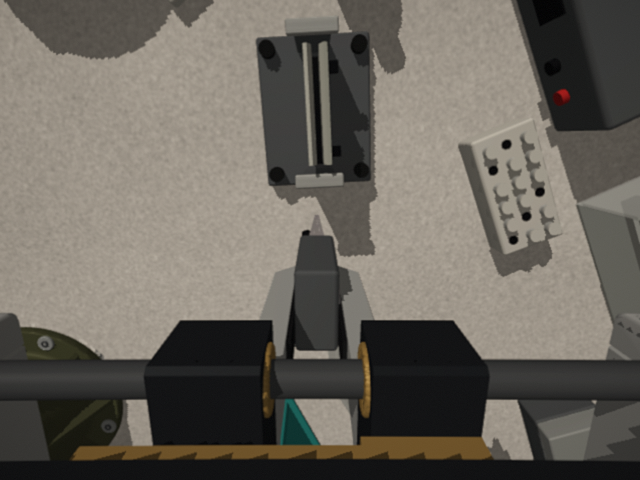

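Wrist view: the plates' top edges run from about (308,43) to (313,165) and from (323,43) to (328,165). The held gauge has its handle at (317,300) and its blade tip near (316,215). I'll enlarge both.

```bash
python3 - <<'E'
from h import *
a=cv2.imread('pics/w2.png')
f=4
A=cv2.resize(a[25:175,285:350],None,fx=f,fy=f,interpolation=cv2.INTER_CUBIC)
B=cv2.resize(a[205:355,270:370],None,fx=f,fy=f,interpolation=cv2.INTER_CUBIC)
B=cv2.convertScaleAbs(B,alpha=1.5)
cv2.imwrite('pics/crop2.png',np.hstack([A,B]))
E
```

```text
(no output)
```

View pics/crop2.png

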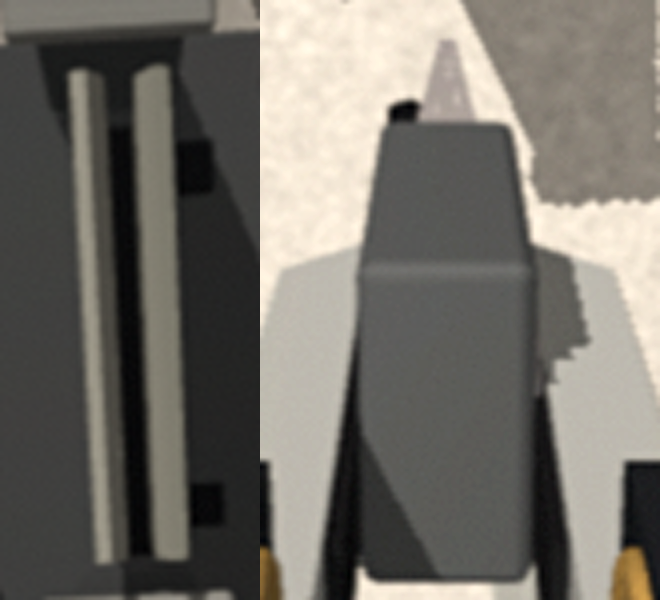

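Crop: the plate outer edges are at x 68/172 (row 70) and 95/188 (row 560), with the gap between them. The handle's top face spans x 358–532 at row 275 and 362–528 at row 578. The blade tip is at (447,40).

```bash
python3 - <<'E'
from h import *
c=dict(np.load('w2.npz'));tcp=np.array([.51705,.10020]);yaw=1.1197
tx=np.array([np.cos(yaw),np.sin(yaw)]);ty=np.array([np.sin(yaw),-np.cos(yaw)])
A=lambda x,y:(285+x/4-.4,25+y/4-.4)
B=lambda x,y:(270+(x-260)/4-.4,205+y/4-.4)
def T(n,uv,z):
    p=pt(c,*uv,z)[:2];d=p-tcp;print(n,p.round(4),'tool',(d@tx).round(4),(d@ty).round(4))
for n,x,y,z in [('L0',68,70,.115),('R0',172,66,.115),('L1',95,562,.115),('R1',188,558,.115),('gl0',108,75,.107),('gr0',133,75,.107),('gl1',128,555,.107),('gr1',150,555,.107)]: T(n,A(x,y),z)
for n,x,y,z in [('hbl',358,275,.345),('hbr',532,275,.345),('hfl',362,578,.345),('hfr',528,578,.345),('tipl',437,40,.209),('tipr',457,40,.209),('bot l',385,125,.289),('bot r',510,125,.289)]: T(n,B(x,y),z)
w=cloud(c);z=w[...,2];print('handle top z',np.median(z[285:325,310:322]),'plate top',z[60:150:15,314:334].max(1).round(4))
m=np.zeros((480,640),bool);m[30:190,250:380]=1
print(rect(w,m&(abs(z-.02)<.004)))
m2=m&(z>.117)&(z<.127);print('posts',rect(w,m2))
E
```

```text
L0 [0.5741 0.2477] tool 0.1577 -0.0129
R0 [0.5956 0.2382] tool 0.1584 0.0105
L1 [0.5313 0.147 ] tool 0.0484 -0.0076
R1 [0.5523 0.1379] tool 0.0493 0.0153
gl0 [0.5825 0.2445] tool 0.1584 -0.004
gr0 [0.5877 0.242 ] tool 0.1584 0.0018
gl1 [0.5391 0.1445] tool 0.0495 0.0006
gr1 [0.5441 0.1421] tool 0.0495 0.0061
hbl [0.5197 0.1251] tool 0.0236 -0.0084
hbr [0.535  0.1177] tool 0.0236 0.0085
hfl [0.5051 0.0952] tool -0.0097 -0.0086
hfr [0.5205 0.0877] tool -0.0097 0.0086
tipl [0.5236 0.1175] tool 0.0185 -0.0016
tipr [0.527  0.1159] tool 0.0185 0.0022
bot l [0.52  0.125] tool 0.0236 -0.0081
bot r [0.5352 0.1176] tool 0.0236 0.0087
handle top z 0.3447548123545334 plate top [0.4787 0.1156 0.1135 0.1138 0.1143 0.1139]
(((561.6876831054688, 193.58294677734375), (170.0527801513672, 130.45767211914062), 67.06769561767578), np.float64(0.01902307857961355), np.int64(11153))
posts (((0.0, 0.0), (0.0, 0.0), 0.0), np.float64(nan), np.int64(0))
  return _methods._mean(a, axis=axis, dtype=dtype,
  ret = ret.dtype.type(ret / rcount)
```

Request:
servo_tool:
  plan:
    - [0,0.03,0.0014,0,0,0,0]
    - [0,0.04,0,0,0,0,0]
    - [0,0.0267,0,0,0,0,0]
    - [0,0,0,0,0,0,-0.047]
    - [0,0,0,0.03,0,0,0]
    - [0,0,0,0.03,0,0,0]
    - [0,0,0,0.015,0,0,0]
    - [0,0,0,0,0,0,0]

```text
time_s: 8.25
ee_pos: [0.5603, 0.1866, 0.225]
eef_rot: [-3.141, 0.001, 1.167]
force: [0.2, 0.3, -1.7]
grip_width: 0.0176
grip_force: 40.0
```

```bash
python3 - <<'E'
from h import *
c=shot('wrist','w3');shot('scene','s3');s=ctrl.get_obs();print(s['ee_pos'],s['eef_rot'],s['force'],s['moment'])
a=cv2.imread('pics/w3.png');b=cv2.imread('pics/s3.png')
A=cv2.resize(a[130:360,240:400],None,fx=2.5,fy=2.5,interpolation=cv2.INTER_CUBIC)
A=cv2.convertScaleAbs(A,alpha=1.4)
B=cv2.resize(b[190:305,355:455],(400,460),interpolation=cv2.INTER_CUBIC)
o=np.zeros((575,800,3),np.uint8);o[:,:400]=A;o[:460,400:]=B
cv2.imwrite('pics/crop3.png',o)
E
```

```text
[0.56087514 0.18671369 0.22665368] [ 3.14038176e+00 -9.72258454e-04  1.16672453e+00] [ 0.04425058  0.42484721 -1.51999457] [-0.01549305 -0.06402924 -0.00689862]
```

View pics/crop3.png

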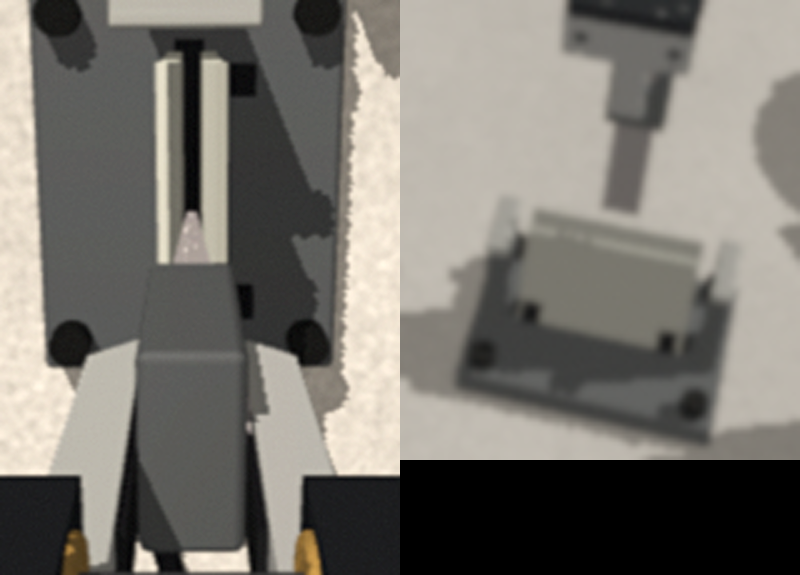

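Both views show the blade tip centred over the gap (left crop: tip at x 192, gap 183–201) and parallel to the plates. I'm descending.

Request:
servo_tool:
  plan:
    - [0,0,0,0.006,0,0,0]
    - [0,0,0,0.006,0,0,0]
    - [0,0,0,0.006,0,0,0]
    - [0,0,0,0.006,0,0,0]
    - [0,0,0,0.006,0,0,0]
    - [0,0,0,0.005,0,0,0]
    - [0,0,0,0.005,0,0,0]
    - [0,0,0,0,0,0,0]

```text
time_s: 9.35
ee_pos: [0.5603, 0.1866, 0.1851]
eef_rot: [-3.141, 0.0, 1.167]
force: [-0.6, 0.2, -1.4]
grip_width: 0.0181
grip_force: 40.0
```

Request:
servo_tool:
  plan:
    - [0,0,0,0.001,0,0,0]
    - [0,0,0,0.001,0,0,0]
    - [0,0,0,0.001,0,0,0]
    - [0,0,0,0.001,0,0,0]
    - [0,0,0,0.001,0,0,0]
    - [0,0,0,0.001,0,0,0]
    - [0,0,0,0.001,0,0,0]
    - [0,0,0,0.001,0,0,0]

```text
time_s: 10.35
ee_pos: [0.5605, 0.1866, 0.1774]
eef_rot: [-3.142, 0.0, 1.167]
force: [0.4, 0.6, -1.4]
grip_width: 0.0176
grip_force: 40.0
```

Request:
servo_tool:
  plan:
    - [0,0,0,0.0005,0,0,0]
    - [0,0,0,0.0005,0,0,0]
    - [0,0,0,0.0005,0,0,0]
    - [0,0,0,0.0005,0,0,0]
    - [0,0,0,0.0005,0,0,0]
    - [0,0,0,0.0005,0,0,0]
    - [0,0,0,0.0005,0,0,0]
    - [0,0,0,0.0005,0,0,0]

```text
time_s: 11.35
ee_pos: [0.5605, 0.1866, 0.1734]
eef_rot: [3.142, 0.0, 1.167]
force: [-0.4, 0.2, -1.5]
grip_width: 0.0179
grip_force: 40.0
```

Request:
servo_tool:
  plan:
    - [0,0,0,0.0005,0,0,0]
    - [0,0,0,0.0005,0,0,0]
    - [0,0,0,0.0005,0,0,0]
    - [0,0,0,0.0005,0,0,0]
    - [0,0,0,0.0005,0,0,0]
    - [0,0,0,0.0005,0,0,0]
    - [0,0,0,0.0005,0,0,0]
    - [0,0,0,0.0005,0,0,0]

```text
time_s: 12.35
ee_pos: [0.5605, 0.1866, 0.1694]
eef_rot: [3.142, -0.0, 1.167]
force: [1.0, 0.1, -1.5]
grip_width: 0.0177
grip_force: 40.0
```

Request:
servo_tool:
  plan:
    - [0,0,0,0.0005,0,0,0]
    - [0,0,0,0.0005,0,0,0]
    - [0,0,0,0.0005,0,0,0]
    - [0,0,0,0.0005,0,0,0]
    - [0,0,0,0.0005,0,0,0]
    - [0,0,0,0.0005,0,0,0]
    - [0,0,0,0.0005,0,0,0]
    - [0,0,0,0.0005,0,0,0]

```text
time_s: 13.35
ee_pos: [0.5605, 0.1866, 0.1654]
eef_rot: [3.142, -0.0, 1.167]
force: [-0.6, -0.3, -1.4]
grip_width: 0.018
grip_force: 40.0
```

```bash
python3 -c "
from h import *
print(ctrl.get_obs()['force'])"
```

```text
[-0.58892974 -0.30685119 -1.43554293]
```

Request:
servo_tool:
  plan:
    - [0,0,0,0.0005,0,0,0]
    - [0,0,0,0.0005,0,0,0]
    - [0,0,0,0.0005,0,0,0]
    - [0,0,0,0.0005,0,0,0]
    - [0,0,0,0.0005,0,0,0]
    - [0,0,0,0.0005,0,0,0]
    - [0,0,0,0.0005,0,0,0]
    - [0,0,0,0.0005,0,0,0]

```text
time_s: 14.35
ee_pos: [0.5605, 0.1866, 0.1614]
eef_rot: [-3.142, -0.0, 1.167]
force: [0.2, 0.7, -0.4]
grip_width: 0.0177
grip_force: 40.0
```

Request:
servo_tool:
  plan:
    - [0,0,0,0.0004,0,0,0]
    - [0,0,0,0.0004,0,0,0]
    - [0,0,0,0.0004,0,0,0]
    - [0,0,0,0.0004,0,0,0]
    - [0,0,0,0.0004,0,0,0]
    - [0,0,0,0.0004,0,0,0]
    - [0,0,0,0.0004,0,0,0]
    - [0,0,0,0.0004,0,0,0]

```text
time_s: 15.35
ee_pos: [0.5605, 0.1867, 0.1582]
eef_rot: [3.142, -0.0, 1.167]
force: [0.2, -0.3, -0.5]
grip_width: 0.0173
grip_force: 40.0
```

Request:
servo_tool:
  plan:
    - [0,0,0,0.0004,0,0,0]
    - [0,0,0,0.0004,0,0,0]
    - [0,0,0,0.0004,0,0,0]
    - [0,0,0,0.0004,0,0,0]
    - [0,0,0,0.0004,0,0,0]
    - [0,0,0,0.0004,0,0,0]
    - [0,0,0,0.0004,0,0,0]
    - [0,0,0,0.0004,0,0,0]

```text
time_s: 16.35
ee_pos: [0.5604, 0.1866, 0.155]
eef_rot: [-3.142, 0.0, 1.167]
force: [0.3, -0.0, -1.6]
grip_width: 0.0179
grip_force: 40.0
```

Still no contact; the force is at its baseline.

Request:
servo_tool:
  plan:
    - [0,0,0,0.0004,0,0,0]
    - [0,0,0,0.0004,0,0,0]
    - [0,0,0,0.0004,0,0,0]
    - [0,0,0,0.0004,0,0,0]
    - [0,0,0,0.0004,0,0,0]
    - [0,0,0,0.0004,0,0,0]
    - [0,0,0,0.0004,0,0,0]
    - [0,0,0,0.0004,0,0,0]

```text
time_s: 17.35
ee_pos: [0.5605, 0.1867, 0.1519]
eef_rot: [3.141, -0.0, 1.167]
force: [-0.5, -0.5, -1.0]
grip_width: 0.0181
grip_force: 40.0
```

Request:
servo_tool:
  plan:
    - [0,0,0,0.0003,0,0,0]
    - [0,0,0,0.0003,0,0,0]
    - [0,0,0,0.0003,0,0,0]
    - [0,0,0,0.0003,0,0,0]
    - [0,0,0,0.0003,0,0,0]
    - [0,0,0,0.0003,0,0,0]
    - [0,0,0,0.0003,0,0,0]
    - [0,0,0,0.0003,0,0,0]

```text
time_s: 18.35
ee_pos: [0.5605, 0.1866, 0.1495]
eef_rot: [3.141, -0.0, 1.167]
force: [-0.2, 1.3, 1.6]
grip_width: 0.0178
grip_force: 40.0
```

Request:
servo_tool:
  plan:
    - [0,0,0,0.0003,0,0,0]
    - [0,0,0,0.0003,0,0,0]
    - [0,0,0,0.0003,0,0,0]
    - [0,0,0,0.0003,0,0,0]
    - [0,0,0,0.0003,0,0,0]
    - [0,0,0,0.0003,0,0,0]
    - [0,0,0,0.0003,0,0,0]
    - [0,0,0,0.0003,0,0,0]

```text
time_s: 19.35
ee_pos: [0.5605, 0.1866, 0.1471]
eef_rot: [3.141, -0.0, 1.167]
force: [-1.0, -0.2, 3.6]
grip_width: 0.0177
grip_force: 40.0
```

Request:
servo_tool:
  plan:
    - [0,0,0,0.0003,0,0,0]
    - [0,0,0,0.0003,0,0,0]
    - [0,0,0,0.0003,0,0,0]
    - [0,0,0,0.0003,0,0,0]
    - [0,0,0,0.0003,0,0,0]
    - [0,0,0,0,0,0,0]
    - [0,0,0,0,0,0,0]
    - [0,0,0,0,0,0,0]

```text
time_s: 20.35
ee_pos: [0.5605, 0.1866, 0.1456]
eef_rot: [3.142, -0.0, 1.167]
force: [0.6, 0.3, 4.4]
grip_width: 0.0177
grip_force: 40.0
```

```bash
python3 - <<'E'
from h import *
F=[]
for i in range(6):
  c=ctrl.camera('wrist' if i else 'scene'); F.append(ctrl.get_obs()['force'])
  if i==0: b=c['pixels'][:,:,::-1]
  if i==1: a=c['pixels'][:,:,::-1]
print(np.mean(F,0),ctrl.get_obs()['ee_pos'],abs(ctrl.get_obs()['joint_vel']).max())
B=cv2.resize(b[190:305,355:455],(400,460),interpolation=cv2.INTER_CUBIC)
A=cv2.resize(a[150:380,220:420],(400,460),interpolation=cv2.INTER_CUBIC)
cv2.imwrite('pics/fin.png',np.hstack([A,B]))
E
```

```text
[0.28216016 0.19371678 3.76627563] [0.5604726  0.18664965 0.14560075] 0.001410080098488983
```

View pics/fin.png

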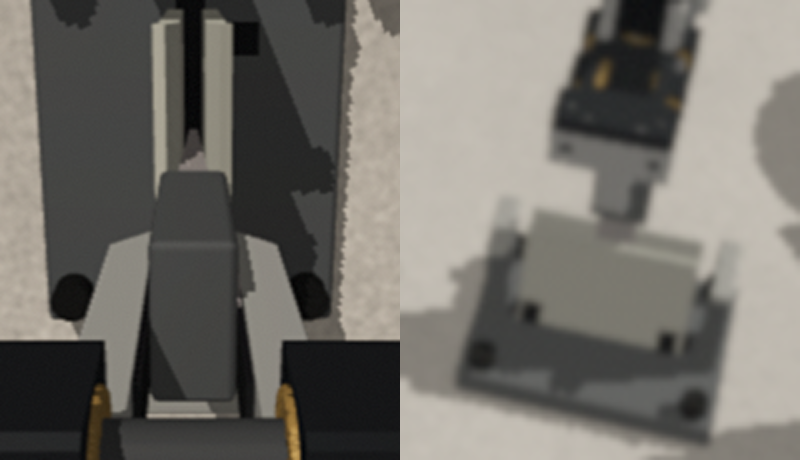

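The blade sits between the plates, upright and gripped. The drag is about 5–6 N above the baseline, and the arm is at rest.

```bash
python3 -c "
from station import ctrl
print(ctrl.hand_in())"
```

```text
the job is handed in; nothing more can be done
None
```

The job is handed in: the gauge is still gripped, upright and at rest between the white plates, with about 5–6 N of upward drag, and I left the comb and the other bench things alone.

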